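Hold the hand lens over the snail shell

ROBOT

A 6-joint arm with a two-finger parallel gripper is mounted at the origin on the work surface. World frame = base frame: x ahead of the robot, y to its left, z up, the work surface at z = 0. Lengths are in m, angles in rad, forces in N, time in s.
With the tool pointing down it reaches from about 0.275 to 0.825 m from the base axis. Payload 4.9 kg.
Tool frame: the origin (TCP) lies at the very end of the fingers, on their centre line; the grasp point (between the pads) lies robot.pinch_z behind it (robot.pinch_z is the distance from the TCP to the grasp point, in m); z points along the fingers, y is the line along which they close (so a half turn about z gives the same grasp; the last joint's range is limited). The gripper opens to 85 mm and grips with 20 to 120 N. Pads are 22 mm wide; open, the fingers measure 114 mm over their backs; the gripper's body (76 mm by 85 mm) begins 54 mm behind the grasp point. The pads swing forward as they close: fully open they stand 13 mm farther back than shut.
Start: joints at [1.19, 0.326, -0.193, 1.052, 0, 1.437], TCP at [0.134, 0.533, 0.231] pointing down, gripper open.
Joint ranges: [-2.65, 2.65], [-0.97, 1.79], [-1.3, 1.35], [-1.93, 2.1], [-1.47, 1.37], [-3.14, 3.14]. Speed limits (rad/s): [2.57, 2.57, 3.14, 3.14, 3.14, 3.14].

INTERFACE

Orientations are given as a 3x3 rotation matrix whose columns are the frame's x, y, z axes.
In Python, from plant import robot, eyes, workorder gives the robot as it stands.
- The arm moves only by the tool move_arm, never from a script. Its argument "plan" is a list of rows, each an object with "linear": the shift along the tool's x, y, z in cm, a list of three; "roll": the turn about the tool's z in rad. A call has 1 to 12 rows; each row shifts and turns the commanded pose from where the row before left it, along the tool's axes as they then stand; what a row does not reach is not made up. A row lasts 1/12 s, in which the tool goes at most 41.7 mm and 7.16 degrees, less where a joint would pass 70% of its speed; a pose out of reach is approached as far as the arm can. A call with a gripper value outside its range is refused whole. "grip" is the closure, from -1 (fully open) to 1 (shut), set as the call begins (left out, the last holds). The fingers move at their own pace and stop on an object; "force" is the grip in N (left out, the last holds). Time passes only in rows, so rows that do not move let the fingers close. It gives the time, the measured TCP pose, the force, the opening and the grip force at its end, in the units of the state.
- robot.observe(): the state, without advancing time (a new reading comes with each control period).
- eyes.capture(name): name is "scene" or "side" or "wrist"; returns the picture (480x640x3 uint8, blue, green, red); there is no depth.
- eyes.camera_model(name): a dict with "fov_y" (degrees; the focal length in pixels is half the picture's height over the tangent of half this angle, whatever the lens; pixels are square), "cx", "cy" (the principal point, pixels), "rvec" (rotation vector, rad) and "tvec" (3), from world to camera coordinates, as OpenCV has them; the wrist camera has in their place "hand_eye" (4x4, takes a point from camera to tool coordinates, whose origin is the TCP and whose axes are the flange's). Camera axes: x right, y down, z forward; pixel columns grow to the right and rows downward; lengths in m; the calibration is good to about 2 mm. A picture is of the moment at which its call begins: read the wrist's pose just before it. camera_model takes no time and is no camera call.
- workorder.close_job(): hands the job in; it is judged then, once.
The state is a dict: "t": time; "joint_positions": joint angles; "qd": joint speeds; "joint_efforts": joint torques, N m; "ee_pos": TCP position; "tool_rot": TCP orientation; "force": force on the tool from outside, world axes, zero at the start; "wrist_torque": the same for the moment, N m; "gripper_width": opening from 0.0 (shut) to 1.0 (fully open); "grip_force": force on a finger pad.
Only numpy, scipy, OpenCV 4.12 (cv2) and the standard library are available. Lean on these libraries where they do the work, as an engineer would, in place of code of your own. Each camera call takes 0.05 s, during which the arm holds its last target. There are 200 camera calls.

TASK

Draw the hand lens out of its wooden stand by its handle and hold it up, glass lying level, centred over the dish with the snail shell, with the glass about 10 cm above the table. Finish while still holding it there, steady and touching nothing else, so that a visitor can look down through it; leave the three dishes and the jar where they stand.

Things in the scene. Friction and masses are not known exactly. Their poses are not given: they have to be found in the camera images.
- lens_grip (a point): Where to hold the hand lens: middle of the bare part of its straight black bar handle, 16 mm wide (own y), 12 mm thick (own z). Own x runs along the handle to the glass, own z is square to the glass. In the stand the handle rises 37 to 40 degrees above level, glass uppermost, own z up and back; 40 mm from socket, 38 mm from rim. Pinch across y, fingers square to the handle.
- lens_glass (a point): Centre of the round glass of the same hand lens, 80 mm from lens_grip along own x; the steel rim is 84 mm across and 8 mm thick. Axes as at lens_grip.
- magnifier: The hand lens as a whole: one loose rigid piece, 207 mm long, about 0.12 kg, balancing 12 mm from lens_grip towards the glass. Origin at the handle's lower end on its middle line, 85 mm behind lens_grip; axes as there.
- stand: Wooden stand, fixed: foot 120 x 80 x 16 mm with a slanting block 36 x 44 x 60 mm. Its rectangular socket is 45 mm deep, about 1 mm wider than the handle on each side and rises 40 degrees above level. Origin on the table under the block's lower end; own +x is the level direction in which the handle leans. Nothing latches: the handle is free once drawn 45 mm along its length.
- stand_mouth (a point): Centre of the socket's mouth, 69 mm above the table.
- shell_dish: Loose shallow clear dish, 84 mm across and 15 mm high, 3 mm wall, with a brown and cream snail shell about 35 mm across in its middle, its top about 33 mm above the table: the target. Origin at the centre of its underside.
- twig_dish: Bystander: an equal dish with a brown forked twig in it. Origin at the centre of its underside.
- empty_dish: Bystander: an equal dish, empty. Origin at the centre of its underside.
- jar: Bystander: closed jar 56 mm across, 75 mm high. Origin at the centre of its underside.
There are look-alikes about, which are no part of the job. There is more than one size of the magnifier; the one meant has the size given above. There is more than one size of the stand; the one meant has the size given above.

How it is judged:
By the outcome, as a careful person would: the job done as asked, in the order asked, and still so for the second after the job is handed in, while the arm keeps its last pose, push and grip.
It also fails if it takes over 35 s, if anything falls off the work surface, if the arm or the gripper's body presses on something with over 40 N, if the wrist force passes 120 N, or if a joint passes its speed limit or range.

## Working session

There is one attempt and no reset: what is moved stays moved. The work goes in short steps, Python scripts to look and compute and a tool call to move; the robot and the scene stay as the last step left them, time stands still between calls to the robot, and variables do not carry over. Pictures are saved under pics/ and viewed, at most 13 in all, crops included, and the job is handed in when it is done.

Besides the shell and the picture viewer there is one more tool, called after "Request:" as name(argument=value, ...), one argument or row to a line, values as JSON. move_arm: Moves the arm, as the interface text tells. Its arguments: {"type":"object","properties":{"plan":{"type":"array"},"grip":{"type":"number"},"force":{"type":"number"}},"required":["plan"]}

```bash
mkdir -p pics; ls; python3 - <<'E'
from plant import robot, eyes, workorder
import cv2, numpy as np
print(robot.pinch_z, {k:np.round(v,3).tolist() for k,v in robot.observe().items()})
for n in ("scene","side","wrist"):
    print(n,{k:np.round(v,4).tolist() for k,v in eyes.camera_model(n).items()})
    cv2.imwrite(f"pics/{n}0.png",eyes.capture(n))
E
```

```text
pics
0.0187 {'t': 0.0, 'joint_positions': [1.19, 0.327, -0.194, 1.052, 0.0, 1.437], 'qd': [0.002, 0.001, -0.0, -0.0, 0.0, -0.0], 'joint_efforts': [0.001, -44.34, 26.244, 0.016, -0.0, -0.0], 'ee_pos': [0.134, 0.533, 0.231], 'tool_rot': [[-0.97, 0.244, -0.001], [0.244, 0.97, -0.002], [0.0, -0.002, -1.0]], 'force': [0.686, -0.502, -0.454], 'wrist_torque': [-0.016, 0.007, 0.008], 'grip_force': 0.0, 'gripper_width': 1.0}
scene {'fov_y': 53.4827, 'cx': 312.8025, 'cy': 238.7558, 'rvec': [0.9446, 2.5306, -1.0225], 'tvec': [0.3507, -0.1287, 1.1218]}
side {'fov_y': 42.2718, 'cx': 321.5871, 'cy': 258.2762, 'rvec': [0.1104, -2.9159, 1.0356], 'tvec': [0.4338, 0.0976, 1.2247]}
wrist {'fov_y': 60.9635, 'cx': 326.1629, 'cy': 246.748, 'hand_eye': [[0.0011, -0.9495, -0.3138, 0.0813], [1.0, 0.0009, 0.0008, -0.0004], [-0.0005, -0.3138, 0.9495, -0.1426], [0.0, 0.0, 0.0, 1.0]]}
```

View pics/scene0.png

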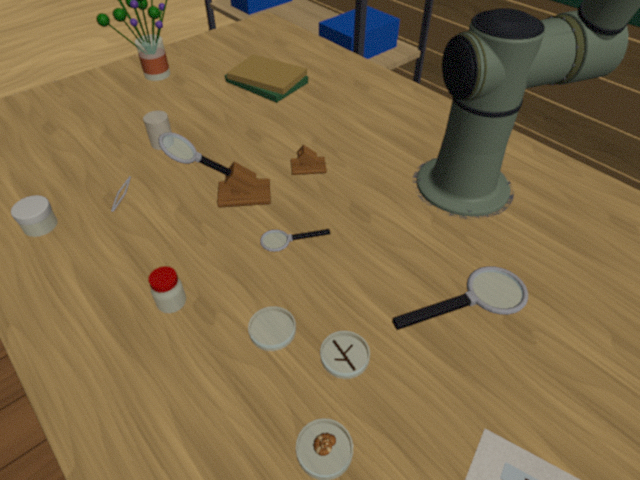

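View pics/side0.png

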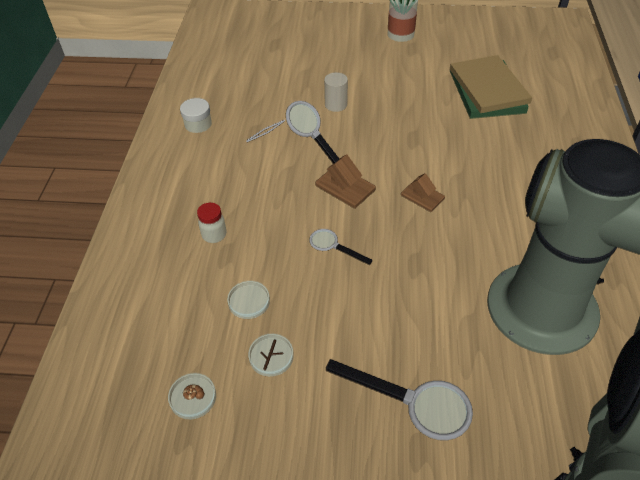

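The scene view shows the stand at (243,190), its lens glass at (179,149) and the shell dish at (325,449). In the side view they are at (345,182), (303,119) and (192,396). I'll enlarge both.

```bash
python3 - <<'E'
import cv2, numpy as np
a=cv2.imread("pics/scene0.png");b=cv2.imread("pics/side0.png")
c=lambda i,x,y,w,h,s:cv2.resize(i[y:y+h,x:x+w],None,fx=s,fy=s,interpolation=cv2.INTER_CUBIC)
# 4x crops: scene x150 y120 130x95->  ; side x270 y90
o=np.hstack([c(a,150,120,100,100,4)[:,:400],c(b,280,95,100,100,4)[:,:400]])
p=np.hstack([c(a,285,410,80,50,5),c(b,152,371,80,50,5)])[:200]
cv2.imwrite("pics/z.png",np.vstack([o,p]))
E
```

```text
(no output)
```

View pics/z.png

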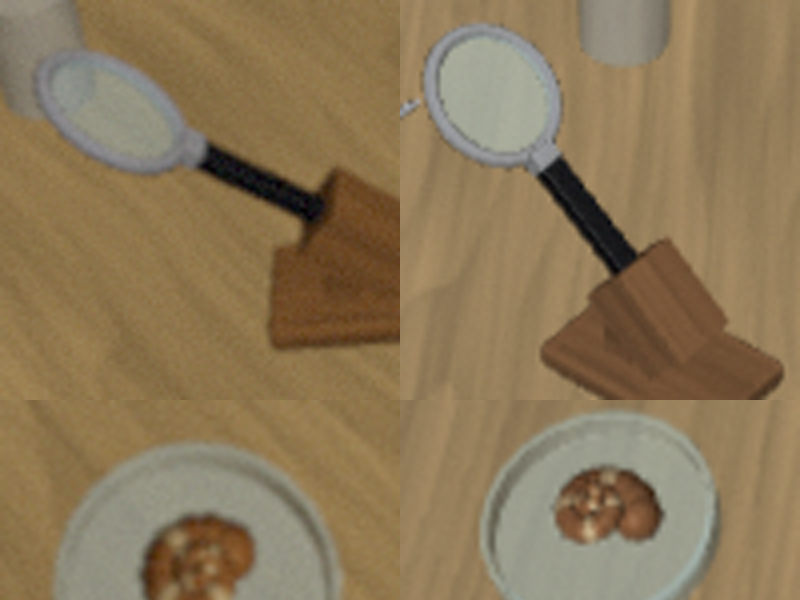

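```bash
cat > h.py <<'E'
import cv2, numpy as np
from plant import robot, eyes, workorder
def cam(n):
    m=eyes.camera_model(n); f=240/np.tan(np.radians(m["fov_y"])/2)
    K=np.array([[f,0,m["cx"]],[0,f,m["cy"]],[0,0,1]]); 
    if n=="wrist":
        s=robot.observe(); T=np.eye(4); T[:3,:3]=s["tool_rot"]; T[:3,3]=s["ee_pos"]
        T=np.linalg.inv(T@np.array(m["hand_eye"])); return K,T[:3,:3],T[:3,3]
    return K,cv2.Rodrigues(np.array(m["rvec"],float))[0],np.array(m["tvec"],float)
def proj(c,X):
    K,R,t=c; p=(K@(R@np.atleast_2d(X).T+t[:,None])).T; return p[:,:2]/p[:,2:]
def plane(c,uv,z):
    K,R,t=c; d=R.T@np.linalg.inv(K)@[*uv,1]; o=-R.T@t; return o+d*(z-o[2])/d[2]
def tri(c1,u1,c2,u2):
    P=lambda c:c[0]@np.c_[c[1],c[2]]
    X=cv2.triangulatePoints(P(c1),P(c2),np.array(u1,float),np.array(u2,float))[:,0]; return X[:3]/X[3]
E
python3 - <<'E'
from h import *
from scipy.optimize import least_squares
a,b=cam("scene"),cam("side")
for n,u,v in [("glass",(178,148),(303.3,118.8)),("htop",(201.2,159.2),(317.2,137)),("mouth",(229.5,171.7),(336.2,160))]:
    X=tri(a,u,b,v); print(n,X.round(4),(proj(a,X)-u).round(1),(proj(b,X)-v).round(1))
for n,z,u,v in [("shell",.015,(324.9,447),(192,395)),("twig",.015,(345,353),(271,353)),("empty",.015,(272,327),(249,298)),("jar",.075,(164,279),(210,213))]:
    print(n,plane(a,u,z).round(4),plane(b,v,z).round(4))
def frame(p):
    y,e=p[3],p[4]; x=np.array([np.cos(y)*np.cos(e),np.sin(y)*np.cos(e),np.sin(e)]); yy=np.array([-np.sin(y),np.cos(y),0]); return x,yy
obs=[(.08,(178,148),(303.3,118.8)),(-.04,(229.5,171.7),(336.2,160)),(.03,(201.2,159.2),(317.2,137))]
def res(p):
    x,_=frame(p); r=[]
    for s,u,v in obs: 
        if s==.03: s=p[5]
        r+=list((proj(a,p[:3]+s*x)-u)[0])+list((proj(b,p[:3]+s*x)-v)[0])
    return r
X=tri(a,(178,148),b,(303.3,118.8));Y=tri(a,(229.5,171.7),b,(336.2,160));d=X-Y
s=least_squares(res,[*((X+2*Y)/3),np.arctan2(d[1],d[0]),.67,.03]);p=s.x
x,y=frame(p);z=np.cross(x,y)
print("grip",p.round(4),np.degrees(p[3:5]).round(1),"glass",p[:3]+.08*x,np.round(s.fun,1)); print("robot dist",np.linalg.norm(p[:2]))
th=np.linspace(0,2*np.pi,200); 
ia,ib=cv2.imread("pics/scene0.png"),cv2.imread("pics/side0.png")
D=(plane(a,(324.9,447),.015)+plane(b,(192,395),.015))/2
C=p[:3]+.08*x+.042*(np.outer(np.cos(th),x)+np.outer(np.sin(th),y))
R=D+.042*np.c_[np.cos(th),np.sin(th),0*th]
H=np.vstack([p[:3]+t*x+w*y+.006*z for t in np.linspace(-.04,.038,60) for w in(-.008,.008)])
def crop(c,im,x,y,w,h,k,P):
    o=cv2.resize(im[y:y+h,x:x+w],None,fx=k,fy=k,interpolation=cv2.INTER_CUBIC)
    for q in (proj(c,P)-[x,y]+.5)*k-.5: cv2.circle(o,tuple(int(round(v)) for v in q),0,(0,0,255),1)
    return o
o=np.hstack([crop(a,ia,150,120,100,80,4,np.vstack([C,H])),crop(b,ib,280,95,100,80,4,np.vstack([C,H]))])
q=np.hstack([crop(a,ia,285,410,80,70,4,R),crop(b,ib,152,363,80,70,4,R)])
cv2.imwrite("pics/ov.png",np.vstack([o,np.hstack([q,np.zeros((280,160,3),np.uint8)])]))
E
```

```text
glass [ 0.5055 -0.3833  0.1373] [[-0.4 -0.6]] [[0.  0.4]]
htop [ 0.4725 -0.3557  0.1089] [[-0.6 -1.1]] [[0.  0.7]]
mouth [ 0.4276 -0.3238  0.0711] [[-0.7 -1.2]] [[-0.   0.8]]
shell [0.6499 0.244  0.015 ] [0.646  0.2434 0.015 ]
twig [0.5221 0.1515 0.015 ] [0.5172 0.1484 0.015 ]
empty [0.5832 0.0303 0.015 ] [0.5777 0.027  0.015 ]
jar [ 0.6866 -0.1385  0.075 ] [ 0.6803 -0.1419  0.075 ]
grip [ 0.4535 -0.3433  0.0921 -0.6341  0.6106  0.0275] [-36.3  35. ] glass [ 0.50631897 -0.38216467  0.13794044] [-0.5 -0.5 -0.4  0.5 -0.4 -0.6  0.2  1.4 -0.5 -1.1  0.4  0.8]
robot dist 0.5688185093052399
```

View pics/ov.png

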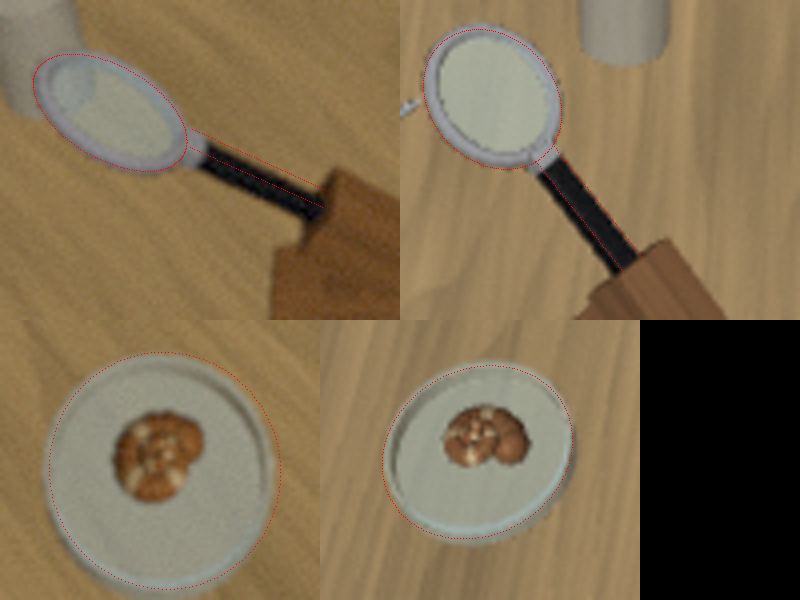

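The overlay matches the rim and dish within about 1–2 px. The lens leans radially outward at a yaw of −36°, with its grip at about (0.453, −0.343, 0.092). The tool can only point straight down, so I'll draw the lens out at its slant and then level it against the table by regrasping.

Request:
move_arm(
  plan=[
    {"linear": [-2.3,-1.9,-0.1],"roll": 0},
    {"linear": [-2.3,-1.9,-0.1],"roll": 0},
    {"linear": [-2.3,-1.9,-0.1],"roll": 0},
    {"linear": [-2.3,-1.9,-0.1],"roll": 0},
    {"linear": [-2.3,-1.9,-0.1],"roll": 0},
    {"linear": [-2.3,-1.9,-0.1],"roll": 0},
    {"linear": [-2.3,-1.9,-0.1],"roll": 0},
    {"linear": [-2.3,-1.9,-0.1],"roll": 0},
    {"linear": [-2.3,-1.9,-0.1],"roll": 0},
    {"linear": [-2.3,-1.9,-0.1],"roll": 0},
    {"linear": [-2.3,-1.9,-0.1],"roll": 0},
    {"linear": [-2.3,-1.9,-0.1],"roll": 0},
  ],
  grip=-1,
)

```text
t: 1.15
ee_pos: [0.3467, 0.2435, 0.2433]
tool_rot: [[-0.97, 0.244, -0.0], [0.244, 0.97, -0.0], [0.0, -0.0, -1.0]]
force: [0.9, 0.9, -0.2]
gripper_width: 0.994
grip_force: 0.0
```

```bash
cat >> h.py <<'E'
def go(t):
    s=robot.observe(); R=np.array(s["tool_rot"]); print("t",round(s["t"],2),"pos",np.round(s["ee_pos"],4),"xaz",np.degrees(np.arctan2(R[1,0],R[0,0])).round(2),"tilt",R[:,2].round(3),"q",np.round(s["joint_positions"],2))
    print("tool cm",(R.T@(np.array(t)-s["ee_pos"])*100).round(2))
E
python3 - <<'E'
from h import *
go([.4535,-.3433,.25])
b=cam("side")
for n,u in dict(smallglass=(323,239),smallend=(371,262),bigend=(330,366),bigglass=(440,410),stand2=(423,195),cup=(336,108),stand=(345,195),tweez=(265,131)).items(): print(n,plane(b,u,.01).round(3))
E
```

```text
t 1.15 pos [0.3467 0.2435 0.2433] xaz 165.87 tilt [-0. -0. -1.] q [ 0.44  0.08 -0.47  1.02  0.    0.68]
tool cm [-24.68 -54.3   -0.67]
smallglass [ 0.444 -0.142  0.01 ]
smallend [ 0.339 -0.085  0.01 ]
bigend [0.406 0.165 0.01 ]
bigglass [0.208 0.238 0.01 ]
stand2 [ 0.227 -0.289  0.01 ]
cup [ 0.446 -0.595  0.01 ]
stand [ 0.404 -0.278  0.01 ]
tweez [ 0.619 -0.491  0.01 ]
```

Request:
move_arm(
  plan=[
    {"linear": [-1.3,-2.8,0],"roll": 0},
    {"linear": [-1.3,-2.8,0],"roll": 0},
    {"linear": [-1.3,-2.8,0],"roll": 0},
    {"linear": [-1.3,-2.8,0],"roll": 0},
    {"linear": [-1.3,-2.8,0],"roll": 0},
    {"linear": [-1.3,-2.8,0],"roll": 0},
    {"linear": [-1.3,-2.8,0],"roll": 0},
    {"linear": [-1.3,-2.8,0],"roll": 0},
    {"linear": [-1.3,-2.8,0],"roll": 0},
    {"linear": [-1.3,-2.8,0],"roll": 0},
    {"linear": [-1.3,-2.8,0],"roll": 0},
    {"linear": [-1.3,-2.8,0],"roll": 0},
  ],
)

```text
t: 2.15
ee_pos: [0.4153, -0.1206, 0.2432]
tool_rot: [[-0.97, 0.245, -0.0], [0.245, 0.97, 0.0], [0.0, 0.0, -1.0]]
force: [1.3, 0.3, -0.1]
gripper_width: 1.002
grip_force: 0.0
```

Request:
move_arm(
  plan=[
    {"linear": [-1.2,-2.6,0],"roll": 0},
    {"linear": [-1.2,-2.6,0],"roll": 0},
    {"linear": [-1.2,-2.6,0],"roll": 0},
    {"linear": [-1.2,-2.6,0],"roll": 0},
    {"linear": [0,0,0],"roll": 0.1},
    {"linear": [0,0,0],"roll": 0.1},
    {"linear": [0,0,0],"roll": 0.1},
    {"linear": [0,0,0],"roll": 0.09},
    {"linear": [0,0,0],"roll": 0},
  ],
)

```text
t: 2.9
ee_pos: [0.4364, -0.2317, 0.243]
tool_rot: [[-0.803, 0.596, -0.001], [0.596, 0.803, 0.0], [0.001, -0.0, -1.0]]
force: [0.1, -0.4, -0.6]
gripper_width: 1.001
grip_force: 0.0
```

```bash
python3 - <<'E'
from h import *
go([.4535,-.3433,.25])
cv2.imwrite("pics/w1.png",eyes.capture("wrist"))
E
```

```text
t 2.9 pos [ 0.4364 -0.2317  0.243 ] xaz 143.42 tilt [-0.001  0.    -1.   ] q [-0.64  0.22 -0.31  1.04 -0.    0.  ]
tool cm [-8.03 -7.94 -0.71]
```

View pics/w1.png

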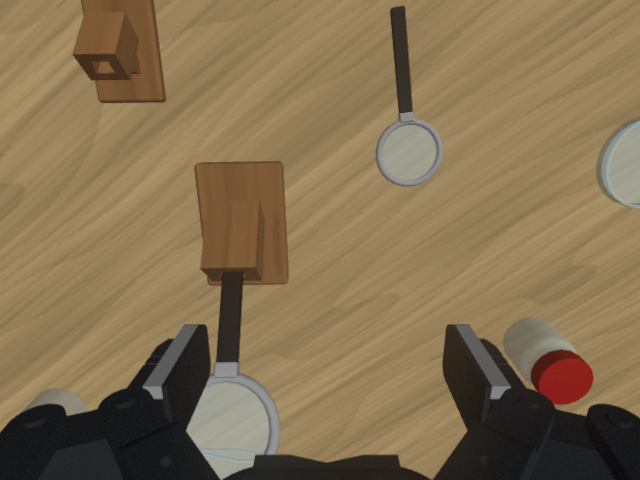

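The wrist view shows the handle running from the mouth at (232,276) to the collar at (228,366). I'll check that against the model.

```bash
python3 - <<'E'
from h import *
w=cam("wrist")
def fr(y,e): return np.array([np.cos(y)*np.cos(e),np.sin(y)*np.cos(e),np.sin(e)])
p=np.array([.4535,-.3433,.0921]);x=fr(-.6341,.6106);y=np.array([-x[1],x[0],0])/np.hypot(*x[:2]);z=np.cross(x,y)
print("pred",[(s,proj(w,p+s*x+.006*z)[0].round(1)) for s in(-.04,.03,.08)])
# direct: mouth z .069, slope 38.5
e=np.radians(38.5)
zt=lambda s:.069+(s+.04)*np.sin(e)+.006*np.cos(e)
A=plane(w,(232.3,278),zt(-.04));B=plane(w,(228,362),zt(.03))
d=(B-A)[:2]; print(A,B,"yaw",np.degrees(np.arctan2(d[1],d[0])),"len",np.hypot(*d)/np.cos(e))
off=.006*np.sin(e)*d/np.hypot(*d)
g=A[:2]+off+d/np.hypot(*d)*.04*np.cos(e); print("grip",g,.069+.04*np.sin(e))
go([*g,.20])
E
```

```text
pred [(-0.04, array([229.4, 272.2])), (0.03, array([223.2, 360.6])), (0.08, array([218.3, 431.1]))]
[ 0.42975129 -0.32345914  0.07369565] [ 0.47248949 -0.35172941  0.11727167] yaw -33.483660348206406 len 0.06547618136548972
grip [ 0.45897568 -0.34279035] 0.09390058546550478
t 2.95 pos [ 0.4364 -0.2316  0.243 ] xaz 143.62 tilt [-0.001  0.    -1.   ] q [-0.64  0.22 -0.31  1.04  0.   -0.  ]
tool cm [-8.42 -7.62  4.29]
```

Request:
move_arm(
  plan=[
    {"linear": [-2,-1.9,0],"roll": -0.01},
    {"linear": [-2,-1.9,0],"roll": 0},
    {"linear": [-2,-1.9,0.5],"roll": 0},
    {"linear": [-2.2,-2,1.5],"roll": 0},
    {"linear": [0,0,2],"roll": 0},
    {"linear": [0,0,2],"roll": 0},
    {"linear": [0,0,2],"roll": 0},
    {"linear": [0,0,0],"roll": 0},
  ],
)

```text
t: 3.62
ee_pos: [0.4554, -0.3403, 0.1592]
tool_rot: [[-0.811, 0.585, -0.005], [0.585, 0.811, 0.005], [0.007, 0.001, -1.0]]
force: [-0.5, 0.9, -0.2]
gripper_width: 0.999
grip_force: 0.0
```

```bash
python3 - <<'E'
from h import *
go([.457,-.343,.08])
w=cam("wrist");im=eyes.capture("wrist")
p=np.array([.457,-.343,.094]);yw,e=np.radians(-35.3),np.radians(38.5)
x=np.array([np.cos(yw)*np.cos(e),np.sin(yw)*np.cos(e),np.sin(e)]);y=np.array([-np.sin(yw),np.cos(yw),0]);z=np.cross(x,y)
for t in np.linspace(-.04,.03,36):
    for s in(-.008,.008):
        cv2.circle(im,tuple(int(v) for v in proj(w,p+t*x+s*y+.006*z)[0]),1,(0,0,255),-1)
cv2.imwrite("pics/w2.png",im)
E
```

```text
t 3.62 pos [ 0.4554 -0.3403  0.1592] xaz 144.19 tilt [-0.005  0.005 -1.   ] q [-0.77  0.42 -0.24  0.91  0.   -0.15]
tool cm [-0.34 -0.14  7.91]
```

View pics/w2.png

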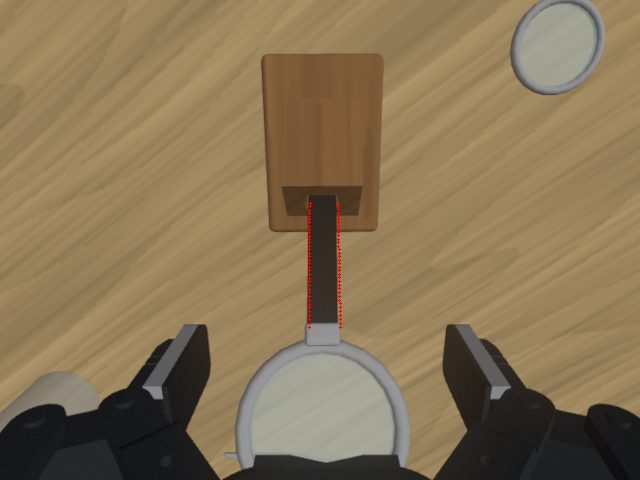

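The handle lies at column 323, midway between the fingers and parallel to tool x. I'll descend and grip.

Request:
move_arm(
  plan=[
    {"linear": [-0.3,-0.1,0.5],"roll": 0},
    {"linear": [0,0,1.5],"roll": 0},
    {"linear": [0,0,1.5],"roll": 0},
    {"linear": [0,0,1.5],"roll": 0},
    {"linear": [0,0,1.5],"roll": 0},
    {"linear": [0,0,1.0],"roll": 0},
    {"linear": [0,0,0.3],"roll": 0},
    {"linear": [0,0,0],"roll": 0},
  ],
)

```text
t: 4.33
ee_pos: [0.4596, -0.3448, 0.0853]
tool_rot: [[-0.81, 0.586, -0.0], [0.586, 0.81, 0.0], [0.0, -0.0, -1.0]]
force: [1.0, 0.3, 0.1]
gripper_width: 1.002
grip_force: 0.0
```

Request:
move_arm(
  plan=[
    {"linear": [0,0,0],"roll": 0},
    {"linear": [0,0,0],"roll": 0},
    {"linear": [0,0,0],"roll": 0},
    {"linear": [0,0,0],"roll": 0},
    {"linear": [0,0,0],"roll": 0},
    {"linear": [0,0,0],"roll": 0},
    {"linear": [0,0,0],"roll": 0},
    {"linear": [0,0,0],"roll": 0},
    {"linear": [0,0,0],"roll": 0},
    {"linear": [0,0,0],"roll": 0},
  ],
  grip=1,
  force=50,
)

```text
t: 5.17
ee_pos: [0.4595, -0.3452, 0.0857]
tool_rot: [[-0.81, 0.587, 0.0], [0.587, 0.81, -0.001], [-0.001, -0.001, -1.0]]
force: [-0.7, -0.5, 4.4]
gripper_width: 0.174
grip_force: 52.0
```

Request:
move_arm(
  plan=[
    {"linear": [-0.62,0,-0.5],"roll": 0},
    {"linear": [-0.62,0,-0.5],"roll": 0},
    {"linear": [-0.62,0,-0.5],"roll": 0},
    {"linear": [0,0,0],"roll": 0},
  ],
)

```text
t: 5.5
ee_pos: [0.4765, -0.3571, 0.1016]
tool_rot: [[-0.81, 0.587, 0.003], [0.587, 0.81, -0.002], [-0.003, 0.0, -1.0]]
force: [-0.9, -0.3, 1.2]
gripper_width: 0.177
grip_force: 51.5
```

Request:
move_arm(
  plan=[
    {"linear": [-0.62,0,-0.5],"roll": 0},
    {"linear": [-0.62,0,-0.5],"roll": 0},
    {"linear": [-0.62,0,-0.5],"roll": 0},
    {"linear": [-0.62,0,-0.5],"roll": 0},
    {"linear": [-0.62,0,-0.5],"roll": 0},
    {"linear": [-0.62,0,-0.5],"roll": 0},
    {"linear": [0,0,0],"roll": 0},
  ],
)

```text
t: 6.08
ee_pos: [0.5064, -0.379, 0.1317]
tool_rot: [[-0.81, 0.586, 0.002], [0.586, 0.81, -0.002], [-0.003, -0.0, -1.0]]
force: [1.3, 0.1, -0.8]
gripper_width: 0.171
grip_force: 51.4
```

```bash
python3 - <<'E'
from h import *
go([.56,-.26,.10])
cv2.imwrite("pics/d1.png",np.hstack([cv2.resize(eyes.capture("side")[60:240,220:420],None,fx=2,fy=2),cv2.resize(eyes.capture("wrist"),(400,360))[:, :]]))
E
```

```text
t 6.08 pos [ 0.5064 -0.379   0.1317] xaz 144.09 tilt [ 0.002 -0.002 -1.   ] q [-0.76  0.55 -0.11  0.91  0.   -0.13]
tool cm [ 2.65 12.78  3.16]
```

View pics/d1.png

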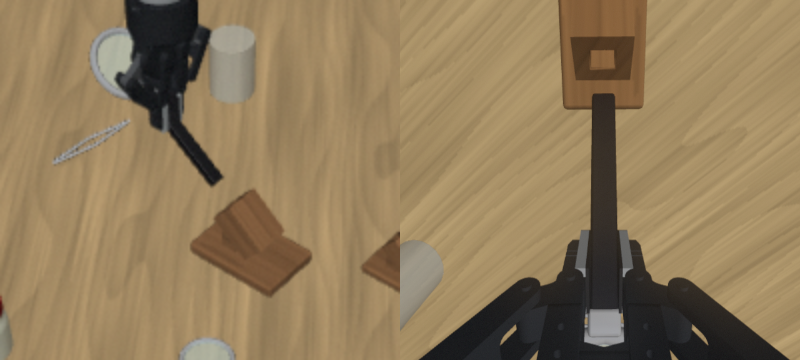

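The lens is clear of the socket. I'll move it to open table beside the stand and lower it to tip it level.

Request:
move_arm(
  plan=[
    {"linear": [0,1,0],"roll": 0},
    {"linear": [0,2,0],"roll": 0},
    {"linear": [0,2,0],"roll": 0},
    {"linear": [0.5,2,0],"roll": 0},
    {"linear": [0.8,2,0.5],"roll": 0},
    {"linear": [0.8,2,1.5],"roll": 0},
    {"linear": [0.6,1.8,1.5],"roll": 0},
    {"linear": [0,0,1.5],"roll": 0},
    {"linear": [0,0,1.5],"roll": 0},
    {"linear": [0,0,0.5],"roll": 0},
    {"linear": [0,0,0],"roll": 0},
  ],
)

```text
t: 7.1
ee_pos: [0.5565, -0.2564, 0.0586]
tool_rot: [[-0.81, 0.586, -0.003], [0.586, 0.81, 0.002], [0.004, -0.0, -1.0]]
force: [-0.6, 0.5, -1.4]
gripper_width: 0.175
grip_force: 51.4
```

Request:
move_arm(
  plan=[
    {"linear": [0,0,0.5],"roll": 0},
    {"linear": [0,0,0.5],"roll": 0},
    {"linear": [0,0,0.5],"roll": 0},
    {"linear": [0,0,0.5],"roll": 0},
    {"linear": [0,0,0],"roll": 0},
  ],
  force=20,
)

```text
t: 7.52
ee_pos: [0.5618, -0.2612, 0.0429]
tool_rot: [[-0.809, 0.587, 0.008], [0.587, 0.809, -0.006], [-0.01, 0.0, -1.0]]
force: [2.9, -3.0, 8.1]
gripper_width: 0.171
grip_force: 52.2
```

Request:
move_arm(
  plan=[
    {"linear": [0,0,0.1],"roll": 0},
    {"linear": [0,0,0.3],"roll": 0},
    {"linear": [0,0,0.5],"roll": 0},
    {"linear": [0,0,0.5],"roll": 0},
    {"linear": [0,0,0],"roll": 0},
  ],
  grip=1,
  force=20,
)

```text
t: 7.93
ee_pos: [0.5615, -0.2608, 0.0286]
tool_rot: [[-0.809, 0.587, 0.007], [0.587, 0.809, -0.005], [-0.009, 0.001, -1.0]]
force: [4.2, -3.0, 7.2]
gripper_width: 0.173
grip_force: 51.5
```

Request:
move_arm(
  plan=[
    {"linear": [0,0,0.5],"roll": 0},
    {"linear": [0,0,0.5],"roll": 0},
    {"linear": [0,0,0.5],"roll": 0},
    {"linear": [0,0,0.5],"roll": 0},
    {"linear": [0,0,0.3],"roll": 0},
    {"linear": [0,0,0],"roll": 0},
  ],
)

```text
t: 8.43
ee_pos: [0.5592, -0.2592, 0.0041]
tool_rot: [[-0.81, 0.587, 0.003], [0.587, 0.81, -0.002], [-0.003, 0.0, -1.0]]
force: [2.6, -1.9, 3.4]
gripper_width: 0.171
grip_force: 51.1
```

```bash
python3 - <<'E'
from h import *
go([.56,-.26,.002])
cv2.imwrite("pics/d2.png",np.hstack([cv2.resize(eyes.capture("side")[100:260,220:400],None,fx=2.2,fy=2.2),cv2.resize(eyes.capture("scene")[110:270,130:310],None,fx=2.2,fy=2.2)]))
E
```

```text
t 8.43 pos [ 0.5592 -0.2592  0.0041] xaz 144.05 tilt [ 0.003 -0.002 -1.   ] q [-0.55  0.67 -0.27  0.63 -0.    0.07]
tool cm [-0.11 -0.02  0.21]
```

View pics/d2.png

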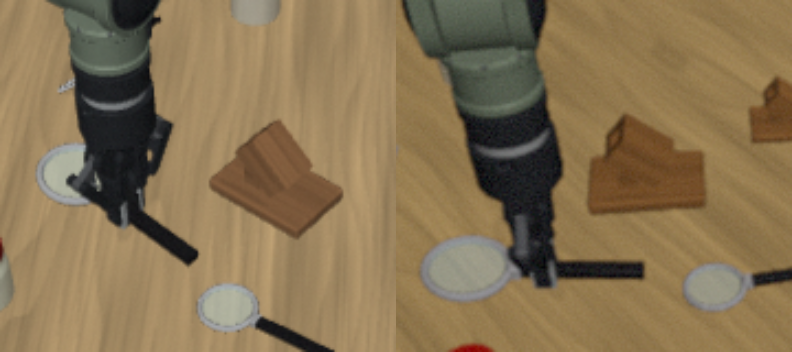

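The lens is nearly flat. I'll let go briefly so it settles on the table, then grip it again level.

Request:
move_arm(
  plan=[
    {"linear": [0,0,0],"roll": 0},
    {"linear": [0,0,0],"roll": 0},
    {"linear": [0,0,0],"roll": 0},
    {"linear": [0,0,0],"roll": 0},
    {"linear": [0,0,0],"roll": 0},
    {"linear": [0,0,0],"roll": 0},
  ],
  grip=0.3,
)

```text
t: 9.03
ee_pos: [0.5575, -0.2577, 0.003]
tool_rot: [[-0.81, 0.586, -0.001], [0.586, 0.81, 0.0], [0.001, -0.0, -1.0]]
force: [-0.4, 0.2, 0.1]
gripper_width: 0.352
grip_force: 0.0
```

```bash
python3 - <<'E'
from h import *
go([.56,-.26,.002])
cv2.imwrite("pics/d3.png",np.hstack([cv2.resize(eyes.capture("wrist"),(480,360)),cv2.resize(eyes.capture("scene")[110:270,140:280],(315,360))]))
E
```

```text
t 9.03 pos [ 0.5575 -0.2577  0.003 ] xaz 144.09 tilt [-0.001  0.    -1.   ] q [-0.55  0.67 -0.27  0.63  0.    0.07]
tool cm [-0.33 -0.04  0.1 ]
```

View pics/d3.png

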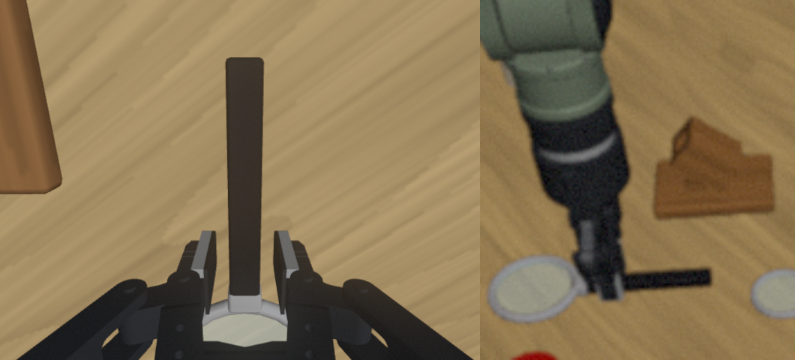

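```bash
python3 - <<'E'
from h import *
w=cam("wrist");s=robot.observe();R=np.array(s["tool_rot"])
for u in [(326,78),(325.5,393)]: print((R.T@(plane(w,u,.012)-s["ee_pos"])).round(4))
E
```

```text
[ 0.0909 -0.0006 -0.0088]
[-0.0235 -0.0007 -0.0089]
```

Request:
move_arm(
  plan=[
    {"linear": [0,0,0.1],"roll": 0},
    {"linear": [0,0,0],"roll": 0},
    {"linear": [0,0,0],"roll": 0},
    {"linear": [0,0,0],"roll": 0},
    {"linear": [0,0,0],"roll": 0},
    {"linear": [0,0,0],"roll": 0},
    {"linear": [0,0,0],"roll": 0},
  ],
  grip=1,
  force=60,
)

```text
t: 9.72
ee_pos: [0.5579, -0.258, 0.0025]
tool_rot: [[-0.81, 0.587, 0.0], [0.587, 0.81, -0.0], [-0.0, -0.0, -1.0]]
force: [-0.6, -0.0, 3.6]
gripper_width: 0.168
grip_force: 60.8
```

Request:
move_arm(
  plan=[
    {"linear": [0,0,-0.5],"roll": 0},
    {"linear": [0,0,-1],"roll": 0},
    {"linear": [0,0,-1.5],"roll": 0},
    {"linear": [0,0,-2],"roll": 0},
    {"linear": [0,0,-2],"roll": 0},
    {"linear": [0,0,-2],"roll": 0},
    {"linear": [0,0,-2],"roll": 0},
    {"linear": [0,0,-1.5],"roll": 0},
    {"linear": [0,0,-0.8],"roll": 0},
    {"linear": [0,0,0],"roll": 0},
  ],
)

```text
t: 10.55
ee_pos: [0.5591, -0.2586, 0.1378]
tool_rot: [[-0.81, 0.586, 0.003], [0.586, 0.81, -0.002], [-0.004, 0.0, -1.0]]
force: [-0.5, 0.2, -2.0]
gripper_width: 0.166
grip_force: 60.4
```

```bash
python3 - <<'E'
from h import *
D=np.array([.648,.2437]); az=np.arctan2(D[1],D[0]); g=D-.074*np.array([np.cos(az),np.sin(az)])
print(np.degrees(az)+180,g); go([*g,.135])
E
```

```text
200.61028881130846 [0.57873627 0.21765128]
t 10.55 pos [ 0.5591 -0.2586  0.1378] xaz 144.09 tilt [ 0.003 -0.002 -1.   ] q [-0.55  0.52 -0.15  0.9   0.    0.07]
tool cm [26.34 39.73  0.19]
```

Request:
move_arm(
  plan=[
    {"linear": [0.8,1.2,0],"roll": 0},
    {"linear": [1.6,2.4,0],"roll": 0},
    {"linear": [1.6,2.4,0],"roll": 0},
    {"linear": [1.6,2.4,0],"roll": 0},
    {"linear": [1.6,2.4,0],"roll": 0},
    {"linear": [1.6,2.4,0],"roll": 0},
    {"linear": [1.6,2.4,0],"roll": 0},
    {"linear": [1.6,2.4,0],"roll": 0},
    {"linear": [1.6,2.4,0],"roll": 0},
    {"linear": [1.6,2.4,0],"roll": 0},
    {"linear": [1.6,2.4,0],"roll": 0},
    {"linear": [1.6,2.4,0],"roll": 0},
  ],
)

```text
t: 11.55
ee_pos: [0.569, 0.0757, 0.1338]
tool_rot: [[-0.81, 0.586, -0.003], [0.586, 0.81, 0.0], [0.003, -0.001, -1.0]]
force: [-0.4, -0.4, -1.4]
gripper_width: 0.161
grip_force: 60.3
```

Request:
move_arm(
  plan=[
    {"linear": [1.6,2.4,0],"roll": 0},
    {"linear": [1.6,2.4,0],"roll": 0},
    {"linear": [1.6,2.4,0],"roll": 0},
    {"linear": [1.6,2.4,0],"roll": 0},
    {"linear": [0.8,1.3,0],"roll": 0},
    {"linear": [0,0,0],"roll": -0.05},
    {"linear": [0,0,0],"roll": -0.1},
    {"linear": [0,0,0],"roll": -0.1},
    {"linear": [0,0,0],"roll": -0.1},
    {"linear": [0,0,0],"roll": -0.1},
    {"linear": [0,0,0],"roll": -0.1},
    {"linear": [0,0,0],"roll": -0.1},
  ],
)

```text
t: 12.55
ee_pos: [0.5751, 0.2039, 0.1339]
tool_rot: [[-1.0, -0.028, -0.003], [-0.028, 1.0, -0.001], [0.003, -0.001, -1.0]]
force: [0.6, -0.1, -0.2]
gripper_width: 0.167
grip_force: 60.4
```

Request:
move_arm(
  plan=[
    {"linear": [0,0,0],"roll": -0.1},
    {"linear": [0,0,0],"roll": -0.1},
    {"linear": [0,0,0],"roll": -0.1},
    {"linear": [0,0,0],"roll": -0.04},
    {"linear": [0,0,0],"roll": 0},
    {"linear": [0,0,0],"roll": 0},
  ],
)

```text
t: 13.05
ee_pos: [0.5754, 0.2039, 0.1343]
tool_rot: [[-0.935, -0.354, -0.002], [-0.354, 0.935, -0.001], [0.002, 0.0, -1.0]]
force: [0.3, -0.0, -0.7]
gripper_width: 0.163
grip_force: 60.4
```

```bash
python3 - <<'E'
from h import *
s=robot.observe();R=np.array(s["tool_rot"]);D=np.array([.648,.2437])
g=D+.074*R[:2,0]; go([*g,.0965])
a,b=cam("scene"),cam("side"); ia,ib=eyes.capture("scene"),eyes.capture("side")
th=np.linspace(0,2*np.pi,160);G=np.array(s["ee_pos"])-.074*R[:,0]-.0037*R[:,2]
C=G+.042*(np.outer(np.cos(th),[1,0,0])+np.outer(np.sin(th),[0,1,0]))
def crop(c,im,x,y,w,h,k,P):
    o=cv2.resize(im[y:y+h,x:x+w],None,fx=k,fy=k,interpolation=cv2.INTER_CUBIC)
    for q in (proj(c,P)-[x,y]+.5)*k-.5: cv2.circle(o,tuple(int(round(v)) for v in q),0,(0,0,255),1)
    return o
cv2.imwrite("pics/e1.png",np.hstack([crop(a,ia,240,330,130,150,3,C),crop(b,ib,120,300,130,150,3,C)]))
cv2.imwrite("pics/full_e1.png",ib)
E
```

```text
t 13.05 pos [0.5754 0.2039 0.1343] xaz -159.26 tilt [-0.002 -0.001 -1.   ] q [ 0.22  0.51 -0.16  0.9  -0.   -0.14]
tool cm [-0.8   1.15  3.78]
```

View pics/e1.png

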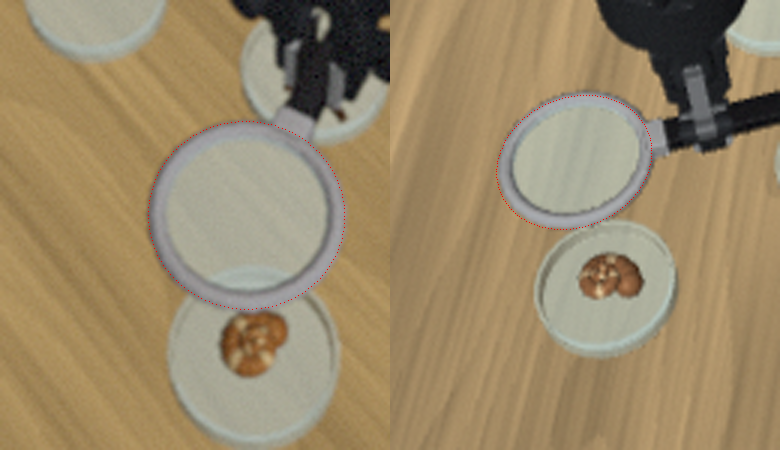

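The lens matches the predicted level circle in both views. I'll make the final move over the dish and check.

Request:
move_arm(
  plan=[
    {"linear": [-0.4,0.6,0],"roll": 0},
    {"linear": [-0.4,0.5,0.5],"roll": 0},
    {"linear": [0,0,1],"roll": 0},
    {"linear": [0,0,1],"roll": 0},
    {"linear": [0,0,0.8],"roll": 0},
    {"linear": [0,0,0.4],"roll": 0},
    {"linear": [0,0,0],"roll": 0},
    {"linear": [0,0,0],"roll": 0},
    {"linear": [0,0,0],"roll": 0},
    {"linear": [0,0,0],"roll": 0},
  ],
)

```text
t: 13.98
ee_pos: [0.5803, 0.2171, 0.0988]
tool_rot: [[-0.935, -0.355, 0.001], [-0.355, 0.935, 0.0], [-0.001, -0.0, -1.0]]
force: [-0.4, -0.5, -1.0]
gripper_width: 0.166
grip_force: 60.3
```

```bash
python3 - <<'E'
from h import *
s=robot.observe();R=np.array(s["tool_rot"]);D=np.array([.648,.2437])
go([*(D+.074*R[:2,0]),.0965]); print(np.abs(s["qd"]).max())
a,b=cam("scene"),cam("side"); ia,ib=eyes.capture("scene"),eyes.capture("side")
th=np.linspace(0,2*np.pi,160);o=np.c_[np.cos(th),np.sin(th),0*th]*.042
P=np.vstack([o+[*D,.1],o+[*D,.015]])
def crop(c,im,x,y,w,h,k,P):
    o=cv2.resize(im[y:y+h,x:x+w],None,fx=k,fy=k,interpolation=cv2.INTER_CUBIC)
    for q in (proj(c,P)-[x,y]+.5)*k-.5: cv2.circle(o,tuple(int(round(v)) for v in q),0,(0,0,255),1)
    return o
cv2.imwrite("pics/e2.png",np.hstack([crop(a,ia,200,290,200,190,2,P),crop(b,ib,110,260,200,190,2,P)]))
E
```

```text
t 13.98 pos [0.5803 0.2171 0.0988] xaz -159.2 tilt [ 0.001  0.    -1.   ] q [ 0.24  0.56 -0.18  0.83 -0.   -0.12]
tool cm [0.13 0.08 0.23]
0.002575134032408456
```

View pics/e2.png

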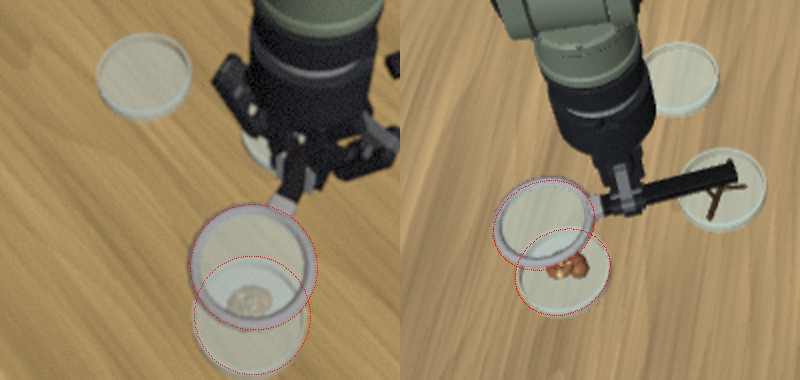

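The lens is level and aligned to within about 2 mm. I'll trim the remainder and hand in.

Request:
move_arm(
  plan=[
    {"linear": [0.1,0.1,0.2],"roll": 0},
    {"linear": [0,0,0],"roll": 0},
    {"linear": [0,0,0],"roll": 0},
    {"linear": [0,0,0],"roll": 0},
    {"linear": [0,0,0],"roll": 0},
    {"linear": [0,0,0],"roll": 0},
  ],
)

```text
t: 14.58
ee_pos: [0.5786, 0.2177, 0.0963]
tool_rot: [[-0.935, -0.355, 0.0], [-0.355, 0.935, -0.0], [-0.0, -0.0, -1.0]]
force: [-0.7, -0.5, -1.2]
gripper_width: 0.163
grip_force: 60.3
```

```bash
python3 - <<'E'
from h import *
s=robot.observe();R=np.array(s["tool_rot"]);go([*(np.array([.648,.2437])+.074*R[:2,0]),.0965])
print(workorder.close_job())
E
```

```text
t 14.58 pos [0.5786 0.2177 0.0963] xaz -159.19 tilt [ 0. -0. -1.] q [ 0.24  0.56 -0.18  0.82 -0.   -0.12]
tool cm [-0.01 -0.03 -0.02]
the job is handed in; nothing more can be done
None
```

The job is handed in at 14.6 s: the hand lens is out of its stand and held level and steady over the shell dish, glass about 10 cm up and centred to within a few millimetres by the cameras; since the tool only points straight down, I laid the lens on bare table once to regrip it level, and the dishes and jar were not touched.

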